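Refit the vent knob of the air unit and hold the vent open

ROBOT

A 7-joint arm with a two-finger parallel gripper is mounted at the origin on a cart in front of the work surface, level with it; the furniture and walls round the work are solid. World frame = base frame: x ahead of the robot, y to its left, z up, the work surface at z = 0. Lengths are in m, angles in degrees, forces in N, time in s.
With the tool pointing down it reaches from about 0.425 to 0.875 m from the base axis. Payload 4.7 kg.
Tool frame: the origin (TCP) lies midway between the tips of the shut fingers; the grasp point (between the pads) lies 19 mm behind it; z points along the fingers, y is the line along which they close (so a half turn about z gives the same grasp; the last joint's range is limited). The gripper opens to 87 mm and grips with 3 to 60 N. Pads are 19 mm wide; open, the fingers measure 117 mm over their backs; the gripper's body (75 mm by 190 mm) begins 51 mm behind the grasp point.
Start: joints at [69.448, 18.392, -4.016, 83.108, 1.295, 78.541, -3.26], TCP at [0.237, -0.605, 0.223] pointing down, gripper open.
Joint ranges: [-163.93, 163.93], [-17.29, 119.83], [-79.2, 71.16], [3.27, 140.29], [-89.18, 269.18], [5.43, 117.66], [-154.24, 154.24]. Speed limits (degrees/s): [147.25, 147.25, 180, 180, 180, 180, 180].

INTERFACE

Orientations are given as [roll, pitch, yaw] about the fixed x, y, z axes, in that order (R = Rz(yaw) Ry(pitch) Rx(roll)).
In Python, from station import * gives the robot as it stands.
- The arm moves only by the tool servo_tool, never from a script. Its argument "steps" is text: rows parted by semicolons, each of 6 numbers parted by spaces: the shift along the tool's x, y, z as a fraction of full scale, then the turn, a rotation vector about the tool's x, y, z as a fraction of full scale. In form: x y z wx wy wz; .... A call has exactly 8 rows; each row shifts and turns the commanded pose from where the row before left it, along the tool's axes as they then stand; what a row does not reach is not made up. Full scale, the value 1, is 0.2 m for a shift and 180 degrees for a turn. A row lasts 1/10 s, in which the tool goes at most 50 mm and 8.59 degrees, less where a joint would pass 70% of its speed; a pose out of reach is approached as far as the arm can. A call with a number of a shift or a turn outside -1 to 1 is refused whole. A call with a gripper value outside its range is refused whole. "hand" is the opening, from -1 (shut) to 1 (fully open), set as the call begins (left out, the last holds). The fingers move at their own pace and stop on an object; "newtons" is the grip in N (left out, the last holds). Time passes only in rows, so rows that do not move let the fingers close, or fill a call up. It gives the time, the measured TCP pose, the force, the opening and the grip force at its end, in the units of the state.
- observe(): the state, without advancing time (a new reading comes with each control period).
- snapshot(name): name is "scene" or "side" or "wrist"; returns a dict with "frame" (480x640x3 uint8, red, green, blue), "z_map" (480x640 float32, m along the optical axis (not along the pixel's ray), 0 where there is no reading), "fov_y" (degrees; the focal length in pixels is half the picture's height over the tangent of half this angle, whatever the lens; pixels are square), "cx", "cy" (the principal point, pixels), "k1" (the pictures are not rectified: a ray, as slopes to the right and down, at radius r is drawn at 1 + k1 r^2 times it, then the intrinsics apply), "position" and "rotation" of the camera in the world. Camera axes: x right, y down, z forward; pixel columns grow to the right and rows downward; lengths in m; the calibration is good to about 2 mm. A picture is of the moment at which its call begins.
- hand_in(): hands the job in; it is judged then, once.
The state is a dict: "time": time; "joint_positions": joint angles; "qvel": joint speeds; "joint_torque": joint torques, N m; "tcp_pos": TCP position; "eef_rot": TCP orientation; "contact_force": force on the tool from outside, world axes, zero at the start; "ft_torque": the same for the moment, N m; "finger_gap": finger opening in m; "grasp_force": force on a finger pad.
Only numpy, scipy, OpenCV 4.12 (cv2) and the standard library are available. Lean on these libraries where they do the work, as an engineer would, in place of code of your own. Each camera call takes 0.05 s, during which the arm holds its last target. There are 200 camera calls.

TASK

The black knob has come off the vent valve of the blue air unit. Pick it up, turn it so that the flat in its bore matches the flat of the D-shaped spindle, push it fully home, press knob and spindle right down against the spring, and then, still pressing, turn the knob clockwise until its white pointer stands at the green mark. It is a hold-to-vent valve, so do not let go: finish while still gripping the knob, held right down and turned to green, and leave the other things on the bench where they are.

Things in the scene. Friction and masses are not known exactly. Their poses are not given: they have to be found in the camera images.
- knob: Loose black knob, 70 g, upright on the bench, bore down. Origin: centre of underside; z up; x = white pointer = side of the bore's flat. Skirt 50 mm dia, z 0 to 20 mm; on it a bar grip along x, 47 mm long, 14 mm wide (y), z 18 to 44 mm, to pinch across y. Bore open below, 16 mm deep, 15 mm dia, flat 3.9 mm from the axis at +x.
- knob_bore (a point): Closed upper end of the knob's bore, on the axis 16 mm above the knob's origin; axes as the knob's. Meets spindle_tip when the knob is fully home.
- air_unit: Blue box with grey lid, fixed, foot 130 x 160 mm (x, y), panel 72 mm above the bench, gauge in front, fittings at the sides out to 93 mm. Origin: middle of underside, z up through the vent spindle, which stands upright in the middle of the panel. Printed on the panel: white bar (shut) at +0.50 rad about z from x, green mark at -0.55 rad.
- spindle_tip (a point): End of the bare steel spindle, on its axis, 30 mm above the panel at rest; z up, x out of its flat: knob x must point the same way. 14 mm dia, flat 3.5 mm from the axis, end chamfered 1.8 mm. The knob slides on freely if matched within about 0.1 rad, 16 mm down to the end of its bore (underside then 14 mm above the panel), with some 0.15 rad of play.
- green_mark (a point): Middle of the green mark on the panel, 34.5 mm from the spindle axis; its x points straight out from the spindle axis through the mark, as the knob's x shall at the end; z up.
- vent_press (a joint): How far the spindle is pressed down, m: 0 at rest, 0.008 at the stop. A spring pushes it back up, 6 N at the start rising to 14 N at the stop.
- vent_turn (a joint): Turn of the spindle clockwise from above, rad: 0 shut (its start, flat towards the white bar), 1.05 at green, stop at 1.12. A pin inside stops it turning past about 0.1 rad until pressed 4 mm or more. A light spring (up to 0.04 N m) turns it back to 0, and it springs up, when let go.
- screw_box: Bystander: clear plastic box of screws, 101 x 62 x 30 mm, behind the unit. Origin: middle of its underside.
- caliper: Bystander: steel caliper lying flat, 215 x 64 x 13 mm, right of the work. Origin: middle of its underside.
- bracket_a: Bystander: grey die-cast corner bracket, 42 mm cube outline, right of the middle at the back. Origin: middle of its underside.
- bracket_b: Bystander: a second such bracket, 42 mm, further right. Origin: middle of its underside.
Things that resemble listed ones, but are neither listed nor needed, are in the scene too. What is shaped like the knob but pink or purple is not meant.

How it is judged (in metres and radians):
On the way:
1. the knob is fully home on the spindle, flats matched, and pressed down at least 6 mm while the valve is still shut (distance between knob_bore and spindle_tip below 0.003 m and angle between the x axis of knob and the x axis of spindle_tip, either way round below 0.3 rad and value of joint vent_press above 0.006 m and value of joint vent_turn below 0.4 rad), for 0.05 s.
At the end, for the whole second after the job is handed in: Knob fully home (bore end within 3 mm of spindle end, flats within 0.3 rad, upright within 0.1 rad), pointer within 0.25 rad of green, valve turned over 0.7 rad and pressed over 6 mm, fingers on the knob with over 3 N, knob pressing the unit with over 7 N, all through the last second (distance between knob_bore and spindle_tip below 0.003 m and angle between the x axis of knob and the x axis of spindle_tip, either way round below 0.3 rad and angle between knob's own z axis and vertical below 0.1 rad and value of joint vent_press above 0.006 m and value of joint vent_turn above 0.7 rad and angle between the x axis of knob and the x axis of green_mark, either way round below 0.25 rad and contact force between knob and air_unit above 7 N and contact force between the fingers and knob above 3 N); the arm keeps its last pose, push and grip.
It fails at once if the screw box, the caliper or a bracket is pushed more than 25 mm from its place (distance of any of screw_box, caliper, bracket_a, bracket_b from where it was at the start of the episode above 0.025 m).
It also fails if it takes over 42 s, if anything falls off the work surface, if the arm or the gripper's body presses on something with over 40 N, if the wrist force passes 120 N, or if a joint passes its speed limit or range.

## Working session

There is one attempt and no reset: what is moved stays moved. The work goes in short steps, Python scripts to look and compute and a tool call to move; the robot and the scene stay as the last step left them, time stands still between calls to the robot, and variables do not carry over. Pictures are saved under pics/ and viewed, at most 10 in all, crops included, and the job is handed in when it is done.

Besides the shell and the picture viewer there is one more tool, called after "Call:" as name(argument=value, ...), one argument or row to a line, values as JSON. servo_tool: Moves the arm, as the interface text tells. Shift numbers are shares of 0.2 m and turn numbers shares of 180 degrees, none past 1 either way. Its arguments: {"type":"object","properties":{"steps":{"type":"string"},"hand":{"type":"number"},"newtons":{"type":"number"}},"required":["steps"]}

```bash
mkdir -p pics; cat > h.py <<'E'
from station import *
import numpy as np, cv2, pickle
def snap(n,f):
    s=snapshot(n); pickle.dump(s,open(f'pics/{f}.pkl','wb')); cv2.imwrite(f'pics/{f}.png',s['frame'][:,:,::-1]); return s
def K(s):
    f=240/np.tan(np.radians(s['fov_y'])/2); return np.array([[f,0,s['cx']],[0,f,s['cy']],[0,0,1]])
def rays(s,uv):
    d=cv2.undistortPoints(np.array(uv,float).reshape(-1,1,2),K(s),np.array([s['k1'],0,0,0.])).reshape(-1,2)
    return np.c_[d,np.ones(len(d))]
def world(s,uv):  # via depth
    r=rays(s,uv); z=np.array([s['z_map'][int(v),int(u)] for u,v in uv])
    return (r*z[:,None])@np.array(s['rotation']).T+s['position']
def onplane(s,uv,h):
    d=rays(s,uv)@np.array(s['rotation']).T; p=np.array(s['position'])
    return p+d*((h-p[2])/d[:,2])[:,None]
def cloud(s):
    v,u=np.mgrid[0:480,0:640]; uv=np.c_[u.ravel(),v.ravel()].astype(float)
    r=rays(s,uv); z=s['z_map'].ravel()
    return ((r*z[:,None])@np.array(s['rotation']).T+s['position']).reshape(480,640,3)
E
python3 - <<'E'
from h import *
a=snap('scene','scene0');b=snap('side','side0');c=snap('wrist','wrist0')
for s in(a,b,c): print(s['fov_y'],s['k1'],s['position'],np.round(s['rotation'],3).tolist(),(s['z_map']>0).mean())
print(observe())
E
```

```text
42.28814601239897 0.06498794734285568 [-0.12408107  0.62449524  0.73108974] [-121.78, 1.199, -136.853] 0.9960221354166666
55.54231640041004 -0.004771806779808618 [0.18817108 0.56448361 0.50116782] [-116.489, 0.185, -148.764] 0.9959830729166667
71.89766281670681 -0.04113885794315714 [ 0.30448159 -0.57638276  0.38371967] [164.365, 0.05, -68.61] 0.9878255208333333
{'time': 0.15, 'joint_positions': array([69.44749142, 18.42925819, -4.01649206, 83.15805532,  1.29619919,
       78.53983513, -3.25902519]), 'qvel': array([-0.03293345, -0.16714387,  0.07701355, -0.12269024, -0.07341115,
        0.03960229,  0.14880462]), 'joint_torque': array([-1.07373312e-04, -4.91795540e+01, -4.04761797e-01, -3.12876999e+01,
       -6.41036988e-02,  4.04602115e-02,  1.05245674e-04]), 'tcp_pos': array([ 0.23656293, -0.60498902,  0.22172033]), 'eef_rot': array([-1.79918136e+02,  5.83401299e-03,  2.13640142e+01]), 'contact_force': array([ 1.10373958, -0.89537881, -0.19881668]), 'ft_torque': array([0.01765033, 0.03719258, 0.01091181]), 'grasp_force': 0.0, 'finger_gap': 0.08729495502520533}
```

View pics/scene0.png

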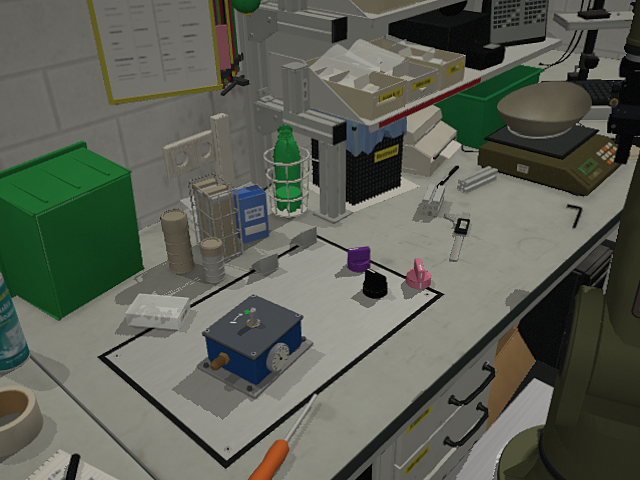

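View pics/side0.png

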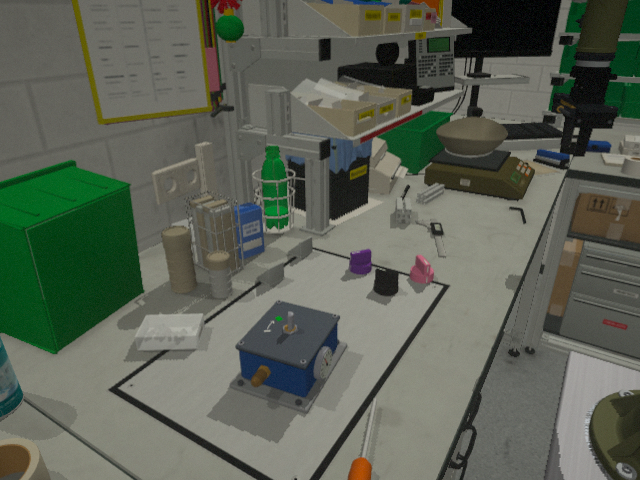

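Scene view: the candidates are black (375,285), purple (359,259) and pink (419,275). Black fits the description. The air unit's spindle is at (253,322). I'll confirm this in an enlarged crop and measure.

```bash
sed -i "s/np.array(s\['rotation'\])/RM(s)/g" h.py; cat >> h.py <<'E'
from scipy.spatial.transform import Rotation as R
def RM(s): return R.from_euler('xyz',s['rotation'],degrees=True).as_matrix()
E
python3 - <<'E'
from h import *
out=[]
for f,c in(('scene0',[(335,240),(200,285)]),('side0',[(345,240),(235,290)])):
    s=pickle.load(open(f'pics/{f}.pkl','rb'));P=cloud(s);im=s['frame'][:,:,::-1]
    row=[cv2.resize(im[y:y+75,x:x+100],None,fx=4,fy=4,interpolation=cv2.INTER_CUBIC) for x,y in c]
    out.append(np.hstack(row))
    z=P[...,2]
    hsv=cv2.cvtColor(s['frame'],cv2.COLOR_RGB2HSV)
    u0,v0=(375,285) if f=='scene0' else (386,282)
    m=np.zeros((480,640),bool);m[v0-25:v0+20,u0-20:u0+20]=1
    mm=m&(s['frame'].max(2)<60)&(z>0.006)&(z<.06)
    Q=P[mm];print(f,len(Q),Q.min(0).round(4),Q.max(0).round(4))
    T=Q[Q[:,2]>.03];print('grip',len(T),T.mean(0).round(4));
    w,v=np.linalg.eigh(np.cov(T[:,:2].T));print('sd',np.sqrt(w),'axis',np.degrees(np.arctan2(v[1,1],v[0,1])), np.percentile(T[:,2],98))
    u0,v0=(253,322) if f=='scene0' else (290,330)
    m[:]=0;m[v0-40:v0+50,u0-60:u0+60]=1
    Q=P[m&(z>.085)&(z<.11)];print('spindle',len(Q),Q.mean(0).round(4),Q.min(0).round(4),Q.max(0).round(4))
    Q=P[m&(abs(z-.072)<.005)];print('panel',len(Q),np.median(Q,0).round(4),cv2.minAreaRect((Q[:,:2]*1000).astype(np.float32)))
    gm=m&(hsv[...,0]>45)&(hsv[...,0]<75)&(hsv[...,1]>130)&(abs(z-.072)<.01)
    wm=m&(hsv[...,1]<40)&(hsv[...,2]>170)&(abs(z-.072)<.006)
    for n,k in(('green',gm),('white',wm)): print(n,k.sum(),P[k].mean(0).round(4),np.argwhere(k).mean(0)[::-1])
cv2.imwrite('pics/c0.png',np.vstack(out))
E
```

```text
scene0 506 [ 0.4639 -0.2296  0.0061] [ 0.5706 -0.1417  0.045 ]
grip 176 [ 0.4847 -0.1645  0.038 ]
sd [0.00356085 0.01390305] axis -179.60695922526773 0.043798448516088384
spindle 78 [0.5196 0.1167 0.0951] [0.5148 0.1087 0.0851] [0.5288 0.1216 0.1027]
panel 3399 [0.5172 0.1235 0.0711] ((524.320556640625, 115.79592895507812), (119.21759033203125, 134.41293334960938), 6.852288246154785)
green 17 [0.5567 0.1014 0.0712] [246.35294118 311.47058824]
white 8 [0.5536 0.1305 0.0718] [234.5 320. ]
side0 492 [ 0.4645 -0.2254  0.006 ] [ 0.549  -0.1449  0.0441]
grip 175 [ 0.4861 -0.1661  0.038 ]
sd [0.00347952 0.0132097 ] axis -179.03010714413372 0.04367858903210181
spindle 92 [0.5209 0.1157 0.095 ] [0.5167 0.1081 0.085 ] [0.53   0.1209 0.1022]
panel 3989 [0.5178 0.1254 0.0718] ((524.3070678710938, 113.34741973876953), (115.02214813232422, 131.37551879882812), 7.826203346252441)
green 26 [0.5572 0.0977 0.071 ] [278.07692308 318.07692308]
white 1 [0.5565 0.1118 0.0726] [273. 322.]
```

View pics/c0.png

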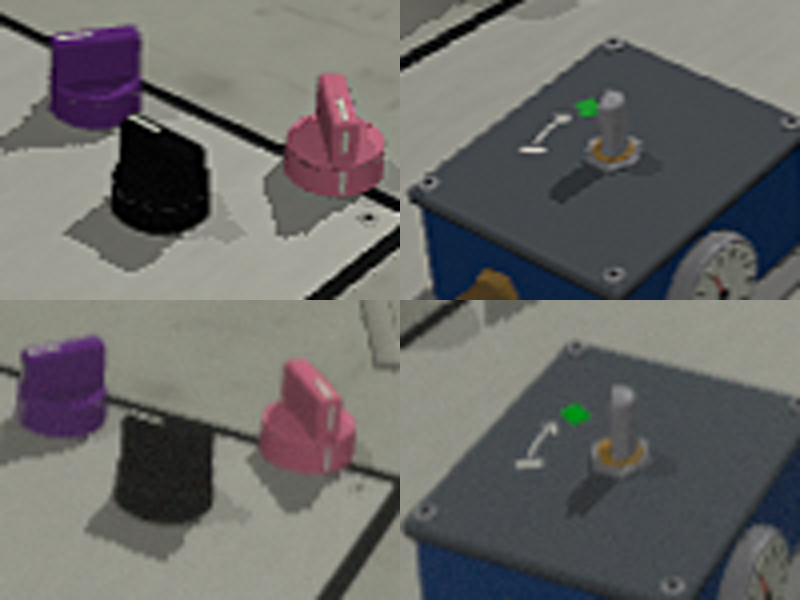

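The crop confirms the black knob: white line on top at its +x-side end, bar along world x, so yaw ≈ 0. Green and white marks are visible on the panel. Next I check that the corridor is clear before the first move.

```bash
cat >> h.py <<'E'
def go(x,y,z,yaw):
    o=observe(); Rt=R.from_euler('xyz',o['eef_rot'],degrees=True)
    d=Rt.inv().apply(np.array([x,y,z])-o['tcp_pos'])
    rv=(Rt.inv()*R.from_euler('xyz',[180,0,yaw],degrees=True)).as_rotvec()
    print('t',round(o['time'],2),'shift frac',(d/.2).round(4),'turn frac',(rv/np.pi).round(4),'pos',o['tcp_pos'].round(4),'rpy',o['eef_rot'].round(2))
E
python3 - <<'E'
from h import *
a=np.array([.237,-.605]);b=np.array([.487,-.167])
for f in('scene0','side0'):
    s=pickle.load(open(f'pics/{f}.pkl','rb'));P=cloud(s).reshape(-1,3)
    d=P[:,:2]-a;L=np.linalg.norm(b-a);u=(b-a)/L;t=d@u;n=np.abs(d@[-u[1],u[0]])
    k=(t>0.15)&(t<L+.1)&(n<.2)&(P[:,2]>.07)&(s['z_map'].ravel()>0);print(k.sum(),P[k].min(0) if k.any() else'',P[k].max(0) if k.any() else'')
    print(onplane(s,[(375,275)if f=='scene0' else(384,277)],.044))
s=pickle.load(open('pics/scene0.pkl','rb'))
print('purple,pink,white bar',world(s,[(359,259),(419,278)]),onplane(s,[(233,322.5),(247,311.7)],.072))
s=pickle.load(open('pics/side0.pkl','rb'));print(onplane(s,[(267.3,330.7),(278.5,318.3)],.072))
E
```

```text
0  
[[ 0.4841219 -0.161496   0.044    ]]
0  
[[ 0.48354024 -0.14535384  0.044     ]]
purple,pink,white bar [[ 0.56374216 -0.20871102  0.02330269]
 [ 0.42868036 -0.23043095  0.0265272 ]] [[0.55009159 0.13670465 0.072     ]
 [0.5545671  0.10177729 0.072     ]]
[[0.55129962 0.13310267 0.072     ]
 [0.55543561 0.09892076 0.072     ]]
```

Call:
servo_tool(
  steps="0.1 -0.08 0 0 0 0;0.18 -0.145 0 0 0 0;0.19 -0.153 0 0 0 0;0.19 -0.153 0 0 0 0;0.19 -0.153 0 0 0 0;0.19 -0.153 0 0 0 0;0.19 -0.153 0 0 0 0;0.19 -0.153 0 0 0 0",
  hand=0,
)

```text
time: 0.95
tcp_pos: [0.4185, -0.2871, 0.2225]
eef_rot: [180.0, 0.0, 21.4]
contact_force: [1.2, -0.6, 0.6]
finger_gap: 0.0441
grasp_force: 0.0
```

Call:
servo_tool(
  steps="0.15 -0.12 0 0 0 0;0.15 -0.12 0 0 0 0;0.14 -0.11 0 0 0 0;0.1 -0.085 0 0 0 0;0 0 0 0 0 0.04;0 0 0 0 0 0.04;0 0 0 0 0 0.039;0 0 0 0 0 0",
)

```text
time: 1.75
tcp_pos: [0.4867, -0.1686, 0.2223]
eef_rot: [-180.0, 0.0, -0.1]
contact_force: [0.1, 0.2, 0.3]
finger_gap: 0.0432
grasp_force: 0.0
```

```bash
python3 - <<'E'
from h import *
s=snap('wrist','wrist1');P=cloud(s);z=P[...,2];go(.487,-.167,.1,0)
fr=s['frame'];near=(np.hypot(P[...,0]-.487,P[...,1]+.167)<.045)
G=near&(z>.038)&(z<.05);Q=P[G]
print(G.sum(),Q.mean(0),np.median(Q[:,2]),cv2.minAreaRect((Q[:,:2]*1000).astype(np.float32)))
W=G&(fr.min(2)>120);print('white',W.sum(),P[W].mean(0) if W.any() else '')
S=near&(z>.012)&(z<.024);print(S.sum(),cv2.minEnclosingCircle((P[S][:,:2]*1000).astype(np.float32)))
E
```

```text
t 1.8 shift frac [ 0.002  -0.008   0.6116] turn frac [-0.      0.0001  0.0005] pos [ 0.4867 -0.1686  0.2223] rpy [-1.8e+02  3.0e-02  9.0e-02]
571 [ 0.49076026 -0.16884452  0.04351644] 0.043644980584388704 ((490.3161926269531, -168.9420166015625), (13.703845024108887, 46.973018646240234), 89.78224182128906)
white 67 [ 0.50007227 -0.16918468  0.04425931]
921 ((490.3497009277344, -168.27169799804688), 24.612995147705078)
```

View pics/wrist1.png

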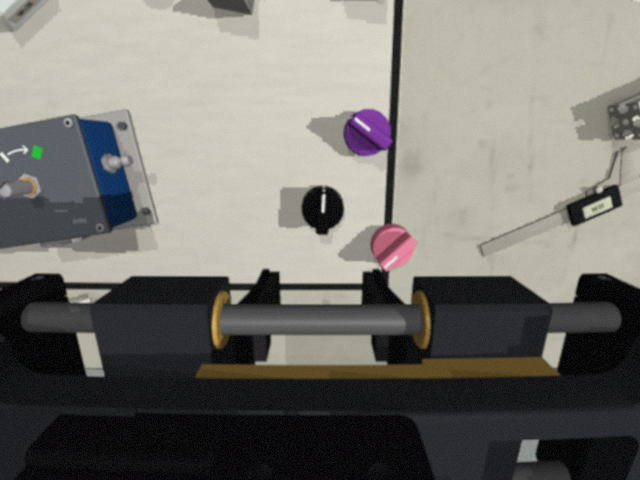

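Wrist view: black knob at (323,208), pointer up in the image (+x), with pink at (393,247) and purple at (368,132). I'll grasp at x=0.4905, yaw 0.

Call:
servo_tool(
  steps="0.019 0 0.15 0 0 0;0 0 0.22 0 0 0;0 0 0.22 0 0 0;0 0 0.2 0 0 0;0 0 0.12 0 0 0;0 0 0.06 0 0 0;0 0 0.025 0 0 0;0 0 0 0 0 0",
)

```text
time: 2.6
tcp_pos: [0.4911, -0.1688, 0.0239]
eef_rot: [180.0, -0.0, -0.0]
contact_force: [-0.1, 0.3, 0.8]
finger_gap: 0.0432
grasp_force: 0.0
```

Call:
servo_tool(
  steps="0 0 0 0 0 0;0 0 0 0 0 0;0 0 0 0 0 0;0 0 0 0 0 0;0 0 0 0 0 0;0 0 0 0 0 0;0 0 0 0 0 0;0 0 0 0 0 0",
  hand=-1,
  newtons=50,
)

```text
time: 3.4
tcp_pos: [0.491, -0.169, 0.024]
eef_rot: [180.0, -0.0, -0.1]
contact_force: [-0.5, -0.6, 5.0]
finger_gap: 0.0135
grasp_force: 50.0
```

```bash
python3 - <<'E'
from h import *
go(.45,.10,.2,0)
o=observe();print(o['finger_gap'],o['grasp_force'],o['contact_force'])
E
```

```text
t 3.4 shift frac [-0.2058 -1.3441 -0.881 ] turn frac [ 0.0002 -0.0002 -0.0003] pos [ 0.491 -0.169  0.024] rpy [ 1.7997e+02 -4.0000e-02 -6.0000e-02]
0.013498686278653372 49.99406576156616 [-0.46992375 -0.57534042  5.04138444]
```

Call:
servo_tool(
  steps="0 0 -0.1 0 0 0;0 0 -0.2 0 0 0;0 0 -0.22 0 0 0;0 0 -0.2 0 0 0;-0.03 -0.12 -0.1 0 0 0;-0.03 -0.2 -0.06 0 0 0;-0.03 -0.22 0 0 0 0;-0.03 -0.22 0 0 0 0",
)

```text
time: 4.2
tcp_pos: [0.4662, -0.0151, 0.1995]
eef_rot: [-180.0, -0.0, -0.1]
contact_force: [0.5, 0.4, -0.6]
finger_gap: 0.0136
grasp_force: 50.0
```

Call:
servo_tool(
  steps="-0.03 -0.22 0 0 0 0;0 -0.2 0 0 0 0;0 -0.13 0 0 0 0;0 -0.07 0 0 0 0;0 -0.03 0 0 0 0;0 0 0 0 0 0;0 0 0 0 0 0;0 0 0 0 0 0",
)

```text
time: 5.0
tcp_pos: [0.461, 0.112, 0.1993]
eef_rot: [180.0, 0.0, -0.2]
contact_force: [-0.8, 0.8, -1.1]
finger_gap: 0.0135
grasp_force: 50.0
```

```bash
cat > m.py <<'E'
from h import *
import sys
s=snap('wrist',sys.argv[1]);P=cloud(s);z=P[...,2];fr=s['frame'];go(.523,.113,.16,36)
hsv=cv2.cvtColor(fr,cv2.COLOR_RGB2HSV)
near=(np.hypot(P[...,0]-.523,P[...,1]-.113)<.05)
c=np.array([.523,.113])
T=near&(z>.0985)&(z<.105);Q=P[T]
print('tip',T.sum(),Q.mean(0).round(4),np.percentile(Q,[2,98],axis=0).round(4).tolist(),cv2.minEnclosingCircle((Q[:,:2]*1000).astype(np.float32)))
for n,k in(('green',near&(hsv[...,0]>45)&(hsv[...,0]<75)&(hsv[...,1]>130)),('white',near&(hsv[...,1]<40)&(hsv[...,2]>150)&(abs(z-.072)<.004))):
    n_,l,st,cen=cv2.connectedComponentsWithStats(k.astype(np.uint8))
    for i in range(1,n_):
        if st[i,4]>8:
            q=onplane(s,cen[i:i+1],.072)[0];pp=P[l==i][:,:2];w,v=np.linalg.eigh(np.cov(pp.T))
            print(n,st[i,4],cen[i].round(1),q.round(4),'axis',np.degrees(np.arctan2(v[1,1],v[0,1])).round(1),np.sqrt(w).round(4))
H=(abs(z-.072)<.004)&(np.hypot(P[...,0]-.523,P[...,1]-.113)<.12);print('panel',cv2.minAreaRect((P[H][:,:2]*1000).astype(np.float32)),np.median(z[H]))
E
python3 m.py wrist2
```

```text
t 5.05 shift frac [ 0.3099 -0.0054  0.1966] turn frac [ 1.00e-04  1.00e-04 -2.01e-01] pos [0.461  0.1121 0.1993] rpy [ 1.7998e+02  2.0000e-02 -1.8000e-01]
tip 208 [0.5235 0.1146 0.1015] [[0.5179, 0.1087, 0.0994], [0.5291, 0.1209, 0.103]] ((523.817138671875, 115.1474609375), 6.968916416168213)
green 144 [335.1 117.2] [0.5558 0.1013 0.072 ] axis 154.3 [0.0024 0.0032]
white 138 [313.4 114.7] [0.5579 0.1193 0.072 ] axis 99.9 [0.0016 0.0066]
white 84 [293.7 122.2] [0.552  0.1358 0.072 ] axis -141.1 [0.0014 0.0032]
white 144 [321.9 155.1] [0.5252 0.1123 0.072 ] axis -175.7 [0.0059 0.0079]
panel ((524.1992797851562, 115.40937805175781), (113.82608795166016, 130.9413604736328), 7.9480719566345215) 0.07197639083170992
```

View pics/wrist2.png

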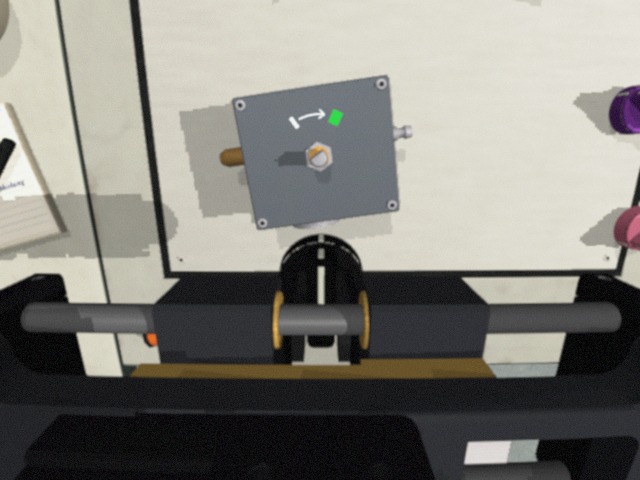

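Wrist view: spindle at (319,156), green mark (335,117), white bar (294,123), knob in hand with the pointer straight up. The spindle axis is at (0.524, 0.115), flat yaw ≈ 36.4°, green yaw ≈ −23.7°.

Call:
servo_tool(
  steps="0.1 -0.006 0 0 0 0;0.13 -0.006 0 0 0 0;0.087 -0.0045 0 0 0 0;0 0 0.06 0 0 -0.0407;0 0 0.06 0 0 -0.0407;0 0 0.06 0 0 -0.0407;0 0 0.06 0 0 -0.0407;0 0 0.056 0 0 -0.0407",
)

```text
time: 5.85
tcp_pos: [0.5244, 0.1155, 0.1396]
eef_rot: [180.0, 0.0, 36.8]
contact_force: [-0.1, -0.2, -0.3]
finger_gap: 0.0132
grasp_force: 50.0
```

```bash
python3 - <<'E'
from h import *
go(.5244,.1155,.128,36.4)
a=snap('scene','scene2');b=snap('side','side2')
out=[]
for s,x,y in((a,205,255),(b,240,255)):
    out.append(cv2.resize(s['frame'][y:y+75,x:x+100,::-1],None,fx=4,fy=4,interpolation=cv2.INTER_CUBIC))
cv2.imwrite('pics/c2.png',np.hstack(out))
go(.5244,.1155,.128,36.4);print(observe()['contact_force'])
for s in(a,b):
    Rm=RM(s)
    def px(p):
        q=Rm.T@(np.array(p)-s['position']);return cv2.projectPoints((q/q[2]).reshape(1,1,3),np.zeros(3),np.zeros(3),K(s),np.array([s['k1'],0,0,0.]))[0].ravel().round(1)
    print('tip pred',px([.524,.1152,.102]),'underside pred',px([.524,.1152,.116]))
E
```

```text
t 5.85 shift frac [-0.0002  0.0002  0.0581] turn frac [0.     0.0002 0.0021] pos [0.5244 0.1155 0.1396] rpy [1.800e+02 3.000e-02 3.678e+01]
t 5.95 shift frac [0.0054 0.0028 0.0532] turn frac [-0.0005  0.001   0.0006] pos [0.5232 0.1153 0.1386] rpy [-1.799e+02  1.700e-01  3.651e+01]
[-0.7856633  -1.13093976 -1.01567661]
tip pred [251.6 308.7] underside pred [251.  301.9]
tip pred [288.1 313.9] underside pred [287.8 306.1]
```

View pics/c2.png

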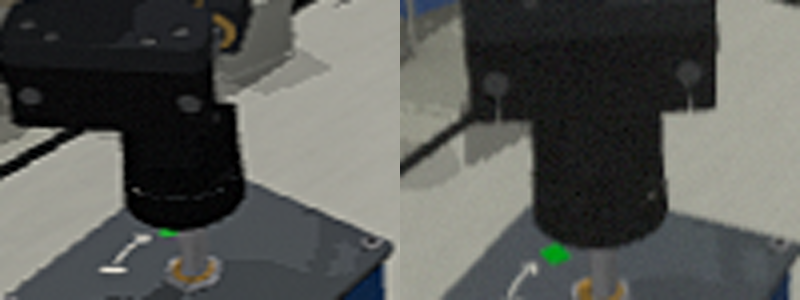

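Knob centred over the spindle in both views (scene 185 vs ~185, side 600 vs ~602 crop pixels). Lowering onto the chamfer.

Call:
servo_tool(
  steps="0 0 0.03 0 0 0.002;0 0 0.025 0 0 0;0 0 0.01 0 0 0;0 0 0.01 0 0 0;0 0 0.01 0 0 0;0 0 0.01 0 0 0;0 0 0.005 0 0 0;0 0 0 0 0 0",
)

```text
time: 6.75
tcp_pos: [0.5248, 0.1166, 0.1215]
eef_rot: [179.9, -0.0, 36.2]
contact_force: [-1.7, -0.7, 7.6]
finger_gap: 0.0136
grasp_force: 50.0
```

Call:
servo_tool(
  steps="0 0 0.01 0 0 0;0 0 0.01 0 0 0;0 0 0.005 0 0 0;0 0 0 0 0 0;0 0 0 0 0 0;0 0 0 0 0 0;0 0 0 0 0 0;0 0 0 0 0 0",
)

```text
time: 7.55
tcp_pos: [0.5254, 0.115, 0.1156]
eef_rot: [179.9, -0.0, 36.1]
contact_force: [2.8, -5.4, 1.9]
finger_gap: 0.0133
grasp_force: 50.0
```

```bash
python3 - <<'E'
from h import *
o=observe();print(o['contact_force'].round(2),o['ft_torque'].round(2));go(.5244,.1155,.11,36.4)
a=snap('scene','scene3');b=snap('side','side3')
out=[]
for s,x,y in((a,205,255),(b,240,265)):
    out.append(cv2.resize(s['frame'][y:y+75,x:x+100,::-1],None,fx=4,fy=4,interpolation=cv2.INTER_CUBIC))
cv2.imwrite('pics/c3.png',np.hstack(out))
E
```

```text
[ 2.79 -5.38  1.92] [-1.3  -0.58  0.06]
t 7.55 shift frac [-0.0024 -0.0051  0.0278] turn frac [ 0.0008 -0.0001 -0.0014] pos [0.5254 0.115  0.1156] rpy [ 1.7986e+02 -2.0000e-02  3.6140e+01]
```

View pics/c3.png

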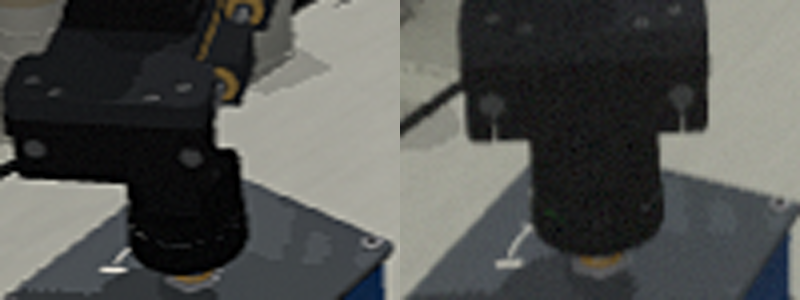

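Vertical force fell as it went on, so the knob is sliding onto the spindle. I'll trim sideways a little and push home.

Call:
servo_tool(
  steps="0 0.005 0 0 0 0;0 0 0.01 0 0 0;0 0 0.01 0 0 0;0 0 0.01 0 0 0;0 0 0.01 0 0 0;0 0 0 0 0 0;0 0 0 0 0 0;0 0 0 0 0 0",
)

```text
time: 8.45
tcp_pos: [0.5255, 0.1149, 0.1079]
eef_rot: [179.9, 0.0, 36.2]
contact_force: [-0.5, -4.8, 6.2]
finger_gap: 0.0137
grasp_force: 50.0
```

Call:
servo_tool(
  steps="0 0 0.01 0 0 0;0 0 0.01 0 0 0;0 0 0.01 0 0 0;0 0 0 0 0 0;0 0 0 0 0 0;0 0 0 0 0 0;0 0 0 0 0 0;0 0 0 0 0 0",
)

```text
time: 9.25
tcp_pos: [0.5256, 0.115, 0.1027]
eef_rot: [179.9, 0.0, 36.2]
contact_force: [-1.5, -5.5, 11.6]
finger_gap: 0.0136
grasp_force: 50.0
```

Call:
servo_tool(
  steps="0 0.003 0.01 0 0 0;0 0 0.01 0 0 0;0 0 0.005 0 0 0;0 0 0 0 0 0;0 0 0 0 0 0;0 0 0 0 0 0;0 0 0 0 0 0;0 0 0 0 0 0",
)

```text
time: 10.05
tcp_pos: [0.5261, 0.1151, 0.1013]
eef_rot: [179.8, 0.0, 36.2]
contact_force: [-10.8, -7.9, 34.3]
finger_gap: 0.0136
grasp_force: 50.0
```

It is at the stop (34 N). I'll ease off slightly and begin the clockwise turn.

Call:
servo_tool(
  steps="0 0 -0.007 0 0 0;0 0 0 0 0 0;0 0 0 0 0 0.02;0 0 0 0 0 0.025;0 0 0 0 0 0.025;0 0 0 0 0 0.025;0 0 0 0 0 0.025;0 0 0 0 0 0",
)

```text
time: 10.85
tcp_pos: [0.5263, 0.1148, 0.1015]
eef_rot: [179.8, -0.1, 14.5]
contact_force: [-7.2, -6.9, 25.6]
finger_gap: 0.0138
grasp_force: 50.0
```

Call:
servo_tool(
  steps="0 0 0 0 0 0.03;0 0 0 0 0 0.03;0 0 0 0 0 0.03;0 0 0 0 0 0.03;0 0 0 0 0 0.03;0 0 0 0 0 0.03;0 0 0 0 0 0.025;0 0 0 0 0 0.008",
)

```text
time: 11.65
tcp_pos: [0.5265, 0.1141, 0.1015]
eef_rot: [179.9, -0.2, -23.9]
contact_force: [-5.8, -8.1, 25.3]
finger_gap: 0.0139
grasp_force: 50.1
```

```bash
python3 - <<'E'
from h import *
o=observe();print(o['contact_force'].round(2),o['ft_torque'].round(2));go(.5244,.1155,.10,-24)
a=snap('scene','scene4');b=snap('wrist','wrist4')
out=[cv2.resize(a['frame'][260:335,205:305,::-1],None,fx=4,fy=4,interpolation=cv2.INTER_CUBIC),cv2.resize(b['frame'][130:355,180:480,::-1],(400,300))]
cv2.imwrite('pics/c4.png',np.hstack(out))
# white pointer on knob skirt/top seen by wrist
P=cloud(b);fr=b['frame'];hsv=cv2.cvtColor(fr,cv2.COLOR_RGB2HSV)
k=(fr.min(2)>110)&(P[...,2]>.085)&(P[...,2]<.135)&(np.hypot(P[...,0]-.524,P[...,1]-.115)<.03)
Q=P[k];print(k.sum())
if k.sum()>5:
    w,v=np.linalg.eigh(np.cov(Q[:,:2].T));print(Q.mean(0),np.degrees(np.arctan(v[1,1]/v[0,1])))
g=(hsv[...,0]>45)&(hsv[...,0]<75)&(hsv[...,1]>130)&(P[...,2]>.06)&(P[...,2]<.08);print(g.sum(),P[g].mean(0))
E
```

```text
[-5.81 -8.15 25.27] [-2.06  1.56  0.05]
t 11.65 shift frac [-0.0123 -0.0023  0.0075] turn frac [ 0.0007 -0.0011  0.0006] pos [0.5265 0.1141 0.1015] rpy [179.87  -0.2  -23.89]
312
[0.5388837  0.10998638 0.11770253] -24.51211254946537
272 [0.55591083 0.101448   0.07234378]
```

View pics/c4.png

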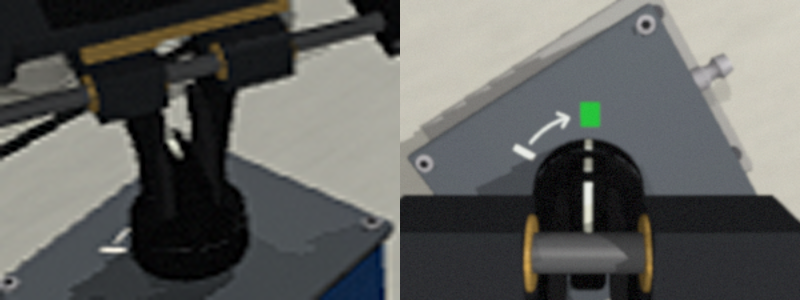

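The crop shows the pointer line aimed straight at the green mark: −24.5° measured against about −23.7° wanted. Total travel was 24.7 mm (16 + 8), it holds 25 N against the stop, and the grip is 50 N. Handing in.

```bash
python3 -c "
from station import *
print(hand_in())"
```

```text
the job is handed in; nothing more can be done
None
```

I handed the job in after about 11.7 s of the allowed 42 s; no verdict came back. The knob is fully home on the spindle, held at the stop with about 25 N and a 50 N grip, and its pointer is about 1° from the green mark.

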